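Clamp the seedling tray with the T-slot bolt

ROBOT

A 6-joint arm with a two-finger parallel gripper is mounted at the origin on the work surface. World frame = base frame: x ahead of the robot, y to its left, z up, the work surface at z = 0. Lengths are in m, angles in rad, forces in N, time in s.
With the tool pointing down it reaches from about 0.35 to 0.775 m from the base axis. Payload 7.3 kg.
Tool frame: the origin (TCP) lies at the centre of the arm's flange, where the gripper is bolted on; the fingertips stand 178 mm ahead of it and the grasp point (between the pads) lies 159 mm ahead of it (tip_extent is the distance from the TCP to the fingertips, in m); z points along the fingers, y is the line along which they close (so a half turn about z gives the same grasp; the last joint's range is limited). The gripper opens to 92 mm and grips with 3 to 60 N. Pads are 19 mm wide; open, the fingers measure 130 mm over their backs; the gripper's body (75 mm by 190 mm) begins 47 mm behind the grasp point.
Start: joints at [1.074, 0.342, 1.524, -0, 1.275, -0.146], TCP at [0.18, 0.493, 0.405] pointing down, gripper open.
Joint ranges: [-2.53, 2.53], [-0.77, 2.02], [0.04, 2.7], [-1, 4.14], [0.28, 2.66], [-3.11, 3.11]. Speed limits (rad/s): [2.57, 2.57, 3.14, 3.14, 3.14, 3.14].

INTERFACE

Orientations are given as [roll, pitch, yaw] about the fixed x, y, z axes, in that order (R = Rz(yaw) Ry(pitch) Rx(roll)).
In Python, from cell import * gives the robot as it stands.
- The arm moves only by the tool arm_command, never from a script. Its arguments are lists of equal length, an entry for each row: "xyz": the shift along the world's x, y, z in mm, a list of three; "spin": the turn about the world's z in degrees. In form: {"xyz": [[tx, ty, tz], ...], "spin": [spin, ...]}. A call has 1 to 20 rows; each row shifts and turns the commanded pose from where the row before left it; what a row does not reach is not made up. A row lasts 1/10 s, in which the tool goes at most 50 mm and 8.59 degrees, less where a joint would pass 70% of its speed; a pose out of reach is approached as far as the arm can. A call with a gripper value outside its range is refused whole. "jaw" is the opening, from -1 (shut) to 1 (fully open), set as the call begins (left out, the last holds). The fingers move at their own pace and stop on an object; "squeeze" is the grip in N (left out, the last holds). Time passes only in rows, so rows that do not move let the fingers close. It gives the time, the measured TCP pose, the force, the opening and the grip force at its end, in the units of the state.
- observe(): the state, without advancing time (a new reading comes with each control period).
- read_camera(name): name is "scene" or "side" or "wrist"; returns a dict with "img" (400x640x3 uint8, red, green, blue), "depth" (400x640 float32, m along the optical axis (not along the pixel's ray), 0 where there is no reading), "fx", "fy", "cx", "cy" (pixels), "world_from_camera" (4x4, takes a point from camera to world coordinates). Camera axes: x right, y up, looking along -z (the intrinsics and any distortion apply to the point x, -y, -z); pixel columns grow to the right and rows downward; lengths in m; the calibration is good to about 2 mm. A picture is of the moment at which its call begins.
- hand_in(): hands the job in; it is judged then, once.
The state is a dict: "time": time; "qpos": joint angles; "qvel": joint speeds; "joint_efforts": joint torques, N m; "tool_pos": TCP position; "tool_rot": TCP orientation; "contact_force": force on the tool from outside, world axes, zero at the start; "torque": the same for the moment, N m; "opening": finger opening in m; "grip_force": force on a finger pad.
Only numpy, scipy, OpenCV 4.12 (cv2) and the standard library are available. Lean on these libraries where they do the work, as an engineer would, in place of code of your own. Each camera call takes 0.05 s, during which the arm holds its last target. There are 200 camera calls.

TASK

Clamp the white seedling tray on the potting table: take the red-handled hammer-head bolt from its wooden block, drop its head into the entry window of the aluminium T-rail, slide it along the slot against the sprung tray as far as the tray will go without shoving back the wooden fence behind it, turn it a quarter turn so that the head locks under the slot, and let go so that it stands locked and keeps the tray pressed back. Be gentle with the rail, and leave the other things on the table alone.

Things in the scene. Friction and masses are not known exactly. Their poses are not given: they have to be found in the camera images.
- bolt: Hammer-head clamp bolt, upright, 66 mm tall, about 0.15 kg, loose. Origin: centre of the head's underside, z up. From below: steel head 23 (x) by 11 (y) by 6.5 mm; stem 6 mm thick; black collar 34 mm across, from 14 to 21 mm up; red wing handle above it. It starts in the block, collar on the block's top, free to turn a few degrees.
- wing (a point): Middle of the bolt's red wing handle, 43.5 mm above the bolt's origin. The wing is flat: 30 mm along the bolt's x (in line with the head), 10 mm thick along y, from 21 to 66 mm up. Grip it from above across its thickness.
- block: Fixed dark wooden bolt block 70 (x) by 60 (y) by 22 mm high, origin under its middle; a hole 28 (x) by 16 mm in its top holds the bolt's head.
- rail: Fixed aluminium T-rail, 44 mm wide, 22 mm high, from x = -35 to 95 mm. Origin on the table under the middle of the entry window; x along the slot towards the tray, z up. Beyond the window the slot runs to +x, 8 mm wide, over a channel 14 mm wide, floor 6.6 mm up: the head in line with x slides under the 5.5 mm lips but cannot turn.
- window (a point): Middle of the entry window, at the rail's top (22 mm up), 28 mm along the rail's x by 14 mm across. The bolt's head goes down here, in line with x, until the collar rests on the rail: bolt origin then 8 mm above the table, head 1.4 mm off the channel's floor and 2 mm below the lips.
- slot_end (a point): Far end of the aluminium rail, at its top, 95 mm from the window. A grey clamp frame sleeved over it carries the slot on in line (0.4 mm wider all round). The frame's place is set anew each time and not measured: the middle of its hidden locking pocket, 29 by 29 mm under the lips, the only place where the head can turn, lies 110 to 164 mm from the window.
- tray (a joint): Travel (m) of the sprung white seedling tray (120 by 180 by 54 mm) along the rail's +x: 0 at rest, stop at 0.015. Its orange blade, in the slot, meets the bolt's stem 15 mm before the pocket's middle. Spring 2 N, rising to 5 N at the stop; there the bolt is at the pocket's middle (1.7 mm room each way to turn). Let go, it springs back 9 mm to the pocket wall.
- fence (a joint): How far (m) the brown wooden back fence behind the tray (190 mm wide, 50 mm high) has been shoved along the rail's +x; 0 at the start. It is held on the grey frame by friction only: once the tray is at its stop, a push of about 10 N or more shoves it away. It should not be moved (2.5 mm is too much).
- pot: Bystander: olive ceramic pot, 120 mm across, 110 mm high, origin under its middle.
- rake: Bystander: steel root rake with wooden handle, 300 mm long, lying along its x; origin under its middle.
- feet: Bystander: round teal silicone pot feet set, disc 90 mm across, 18 mm high; origin under its middle.
- sprayer: Bystander: green glass bottle, 64 mm across, 170 mm high; origin under its middle.
- cup: Bystander: small terracotta pot, 70 mm across, 70 mm high; origin under its middle.
- brush: Bystander: hand brush lying along its x.
Things that resemble listed ones, but are neither listed nor needed, are in the scene too. There is more than one size of the bolt; the job needs the middle-sized. Of the things shaped like the rail, the aluminium one is meant.

How it is judged:
By the outcome, as a careful person would: the job done as asked, in the order asked, and still so for the second after the job is handed in, with the robot touching nothing.
It also fails if it takes over 61 s, if anything falls off the work surface, if the arm or the gripper's body presses on something with over 40 N, if the wrist force passes 120 N, or if a joint passes its speed limit or range.

## Working session

There is one attempt and no reset: what is moved stays moved. The work goes in short steps, Python scripts to look and compute and a tool call to move; the robot and the scene stay as the last step left them, time stands still between calls to the robot, and variables do not carry over. Pictures are saved under pics/ and viewed, at most 10 in all, crops included, and the job is handed in when it is done.

Besides the shell and the picture viewer there is one more tool, called by a JSON object that holds its "fn" and its "kwargs", one argument or row to a line. arm_command: Moves the arm, as the interface text tells. Its arguments: {"type":"object","properties":{"xyz":{"type":"array","items":{"type":"array","items":{"type":"number"}}},"spin":{"type":"array","items":{"type":"number"}},"jaw":{"type":"number"},"squeeze":{"type":"number"}},"required":["xyz","spin"]}

```bash
mkdir -p pics; cat > h.py <<'E'
from cell import *
import numpy as np, cv2
def cam(n):
    c=read_camera(n); np.savez('/tmp/%s.npz'%n,**c); return c
def load(n): return dict(np.load('/tmp/%s.npz'%n))
def cloud(c):
    v,u=np.mgrid[0:400,0:640]; d=c['depth']
    p=np.stack([(u-c['cx'])/c['fx']*d,-(v-c['cy'])/c['fy']*d,-d],-1)
    T=c['world_from_camera']; return p@T[:3,:3].T+T[:3,3]
E
python3 - <<'E'
from h import *
for n in('scene','side','wrist'):
    c=cam(n); print(n,c['fx'],c['world_from_camera'].round(2).tolist(), [k for k in c])
    cv2.imwrite('pics/%s0.png'%n,c['img'][:,:,::-1])
o=observe();print(o)
E
```

```text
scene 476.2619648070544 [[0.72, -0.52, 0.46, 0.96], [0.7, 0.52, -0.5, -0.66], [0.02, 0.68, 0.73, 0.82], [0.0, 0.0, 0.0, 1.0]] ['img', 'depth', 'fx', 'fy', 'cx', 'cy', 'world_from_camera']
side 446.1149226366802 [[0.76, 0.4, -0.5, -0.04], [-0.65, 0.48, -0.59, -0.79], [0.0, 0.78, 0.63, 0.73], [0.0, 0.0, 0.0, 1.0]] ['img', 'depth', 'fx', 'fy', 'cx', 'cy', 'world_from_camera']
wrist 334.62676600773995 [[0.34, -0.91, -0.24, 0.12], [0.94, 0.33, 0.09, 0.52], [-0.0, -0.25, 0.97, 0.38], [0.0, 0.0, 0.0, 1.0]] ['img', 'depth', 'fx', 'fy', 'cx', 'cy', 'world_from_camera']
{'time': 0.15, 'qpos': array([ 1.07402622e+00,  3.42572621e-01,  1.52473715e+00, -1.83887255e-06,
        1.27538722e+00, -1.45992058e-01]), 'qvel': array([ 2.03441498e-04, -2.45394894e-03, -1.92798091e-03,  1.35937810e-04,
        3.58165904e-04,  7.92191936e-06]), 'joint_efforts': array([ 1.43316825e-03, -4.31469262e+01, -2.44354838e+01,  7.19114416e-02,
        5.36629348e-02, -1.12236187e-04]), 'tool_pos': array([0.18034242, 0.49296936, 0.40422044]), 'tool_rot': array([-3.14049981e+00, -1.58912032e-04,  2.79081505e+00]), 'contact_force': array([-0.20475312,  0.67157622, -0.92402569]), 'torque': array([0.00243773, 0.02203586, 0.00407738]), 'grip_force': 0.0, 'opening': 0.09175729707330674}
```

View pics/scene0.png

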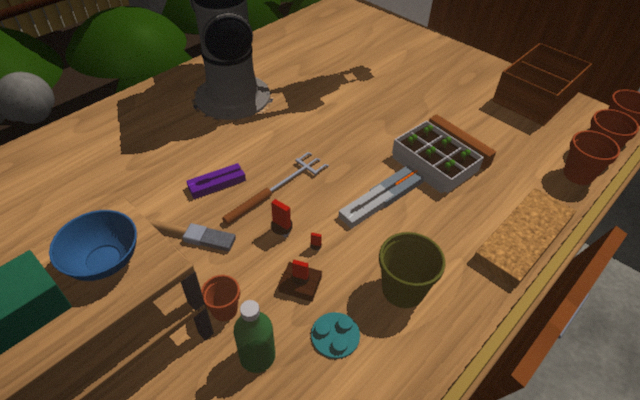

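View pics/side0.png

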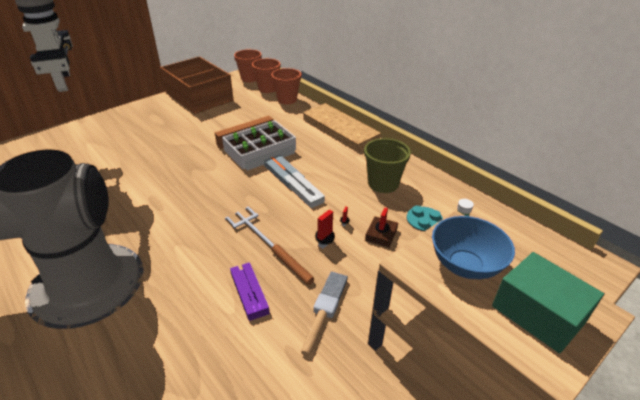

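The scene shows red bolts at (281,215), large and standing loose, (316,241), small and loose, and (300,272), middle-sized in the wooden block; I choose the last. The rails are purple at (216,180), a decoy, and aluminium at (380,197), the one I choose, with the tray at (437,153) and the fence at (462,138).

```bash
python3 - <<'E'
from h import *
ims=[]
for n,uv,r in(('scene',(315,250),60),('scene',(400,185),60),('side',(370,225),60),('side',(285,170),60)):
    c=load(n);u,v=uv
    ims.append(cv2.resize(c['img'][v-r+15:v+r-15,u-r:u+r,::-1],(400,300),interpolation=cv2.INTER_CUBIC))
cv2.imwrite('pics/crop1.png',np.vstack([np.hstack(ims[:2]),np.hstack(ims[2:])]))
for n in('scene','side'):
    c=load(n);P=cloud(c);im=c['img'].astype(int)
    red=(im[...,0]>130)&(im[...,1]<60)&(im[...,2]<60)&(P[...,2]>.01)
    k,l,s,ce=cv2.connectedComponentsWithStats(red.astype(np.uint8))
    for i in range(1,k):
        if s[i,4]>15:
            q=P[l==i];print(n,'red',ce[i].round(),s[i,4],q.mean(0).round(4),q.min(0).round(3),q.max(0).round(3))
    h=P[...,2]
    # aluminium top: gray pixels with z 0.017-.027 
    sat=im.max(-1)-im.min(-1)
    m=(sat<25)&(im.min(-1)>90)&(h>.018)&(h<.028)&(P[...,0]>.3)
    k,l,s,ce=cv2.connectedComponentsWithStats(m.astype(np.uint8))
    for i in range(1,k):
        if s[i,4]>100:
            q=P[l==i];r=cv2.minAreaRect((q[:,:2]*1000).astype(np.float32));print(n,'rail',ce[i].round(),s[i,4],q.mean(0).round(4),r)
E
```

```text
scene red [280. 205.] 79 [ 0.4665 -0.2406  0.0919] [ 0.447 -0.248  0.089] [ 0.486 -0.233  0.095]
scene red [316. 234.] 20 [ 0.548  -0.22    0.0489] [ 0.541 -0.227  0.046] [ 0.557 -0.215  0.052]
scene red [300. 263.] 55 [ 0.5893 -0.3045  0.0752] [ 0.576 -0.312  0.072] [ 0.603 -0.297  0.078]
scene rail [379. 194.] 1212 [ 0.5562 -0.0167  0.0233] ((556.7236938476562, -13.39996337890625), (222.42324829101562, 52.95490264892578), 85.5403060913086)
scene rail [206. 234.] 532 [ 0.3688 -0.3677  0.0205] ((373.4380798339844, -366.0800476074219), (102.67843627929688, 40.273521423339844), 27.398672103881836)
side red [384. 212.] 23 [ 0.5854 -0.3058  0.0723] [ 0.575 -0.311  0.067] [ 0.598 -0.3    0.075]
side red [325. 215.] 56 [ 0.4617 -0.2411  0.0892] [ 0.443 -0.249  0.087] [ 0.48  -0.234  0.092]
side rail [521.  38.] 571 [2.0338 0.2067 0.023 ] ((2033.6099853515625, 325.195556640625), (34.843360900878906, 1325.564208984375), 0.12266884744167328)
side rail [244. 160.] 105 [0.4958 0.1441 0.0228] ((489.9390869140625, 162.30178833007812), (51.13555908203125, 130.37722778320312), 23.72559928894043)
side rail [295. 179.] 730 [ 0.5513 -0.0175  0.0208] ((552.4413452148438, -9.718864440917969), (229.3540496826172, 53.37314224243164), 83.93318176269531)
side rail [325. 303.] 233 [ 0.3414 -0.3804  0.0195] ((343.496337890625, -379.4185791015625), (41.324249267578125, 39.81104278564453), 29.131603240966797)
```

View pics/crop1.png

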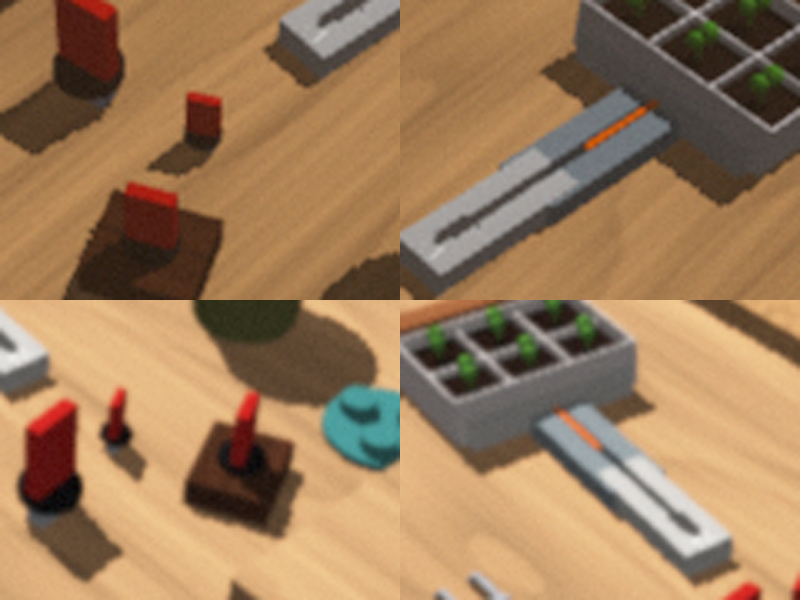

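The crop confirms the middle bolt in its block (wing about 30 mm, against about 40 mm and 17 mm for the others). The aluminium rail has its window at its near end, and the grey frame and orange blade lead to the tray.

```bash
python3 - <<'E'
from h import *
c=load('scene');P=cloud(c);im=c['img'].astype(int)
h=P[...,2]
def d(name,u0,u1,v0,v1,z0,z1):
    q=P[v0:v1,u0:u1].reshape(-1,3);q=q[(q[:,2]>z0)&(q[:,2]<z1)]
    r=cv2.minAreaRect((q[:,:2]*1000).astype(np.float32));print(name,len(q),np.round(r[0]),np.round(r[1]),round(r[2],1),q[:,2].max().round(3))
d('pot',375,450,228,305,.095,.13); d('sprayer',230,280,300,372,.1,.2);d('cup',200,243,275,320,.055,.08)
d('tray',385,490,115,190,.048,.07);d('fence',430,500,110,160,.046,.056);d('wing',285,315,256,284,.068,.085);d('block',275,325,255,300,.019,.027)
d('big',265,295,195,235,.08,.1);d('small',308,325,230,250,.044,.06)
d('shelf',100,210,240,340,.03,.5)
E
```

```text
pot 1262 [ 742. -169.] [119. 120.] 33.4 0.116
sprayer 1358 [ 645. -464.] [63. 55.] 61.6 0.174
cup 617 [ 537. -452.] [67. 89.] 50.8 0.08
tray 1621 [577. 200.] [173. 189.] 84.8 0.07
fence 970 [580. 217.] [139. 193.] 84.8 0.056
wing 101 [ 588. -304.] [30. 12.] 29.9 0.078
block 675 [ 588. -304.] [70. 62.] 26.4 0.027
big 163 [ 467. -240.] [41. 16.] 9.8 0.095
small 45 [ 548. -219.] [21.  9.] 33.1 0.053
shelf 9461 [ 486. -545.] [132. 203.] 0.1 0.274
```

{"fn": "arm_command", "kwargs": {
  "xyz": [
    [0, -20, 0],
    [10, -40, 0],
    [20, -43, 0],
    [22, -43, 0],
    [22, -43, 0],
    [22, -43, 0],
    [22, -43, 0],
    [22, -43, 0],
    [22, -43, 0],
    [22, -43, 0],
    [22, -43, 0],
    [22, -43, 0],
    [22, -43, 0],
    [22, -43, 0],
    [22, -43, 0],
    [22, -43, 0],
    [22, -43, 0],
    [22, -43, 0],
    [20, -30, 0],
    [0, 0, 0]
  ],
  "spin": [0, 0, 0, 0, 0, 0, 0, 0, 0, 0, 0, 0, 0, 0, 0, 0, 0, 0, 0, 0]
}}

```text
time: 2.15
tool_pos: [0.5614, -0.2888, 0.4027]
tool_rot: [-3.141, -0.001, 2.787]
contact_force: [-1.2, -0.0, 0.0]
opening: 0.092
grip_force: 0.0
```

```bash
python3 - <<'E'
from h import *
c=cam('wrist');P=cloud(c);im=c['img'].astype(int)
cv2.imwrite('pics/w1.png',c['img'][:,:,::-1])
red=(im[...,0]>110)&(im[...,1]<60)&(im[...,2]<60)&(P[...,2]>.01)
k,l,s,ce=cv2.connectedComponentsWithStats(red.astype(np.uint8))
for i in range(1,k):
  if s[i,4]>30:
    q=P[l==i];t=q[q[:,2]>q[:,2].max()-.006];r=cv2.minAreaRect((t[:,:2]*1000).astype(np.float32));print(ce[i].round(),s[i,4],t.mean(0).round(4),np.round(r[0],1),np.round(r[1],1),r[2])
m=(P[...,2]>.018)&(P[...,2]<.026)&(np.hypot(P[...,0]-.588,P[...,1]+.304)<.06)
r=cv2.minAreaRect((P[m][:,:2]*1000).astype(np.float32));print('block',r)
s=cloud(load('side')); q=s.reshape(-1,3); q=q[(q[:,2]>.12)&(q[:,2]<.4)&(q[:,1]<-.42)&(q[:,0]>.0)&(q[:,0]<1)]
print('shelf/tall',q.min(0),q.max(0))
E
```

```text
[332.  67.] 154 [ 0.4662 -0.2436  0.0907] [ 464.1 -240.6] [40.5 12.7] 10.303958892822266
[377. 143.] 53 [ 0.5442 -0.2222  0.0487] [ 545.6 -219.9] [19.5  6.9] 28.732511520385742
[315. 211.] 435 [ 0.4963 -0.2651  0.3834] [ 496.3 -265.1] [0. 0.] 0.0
block ((586.7246704101562, -304.37091064453125), (70.39212799072266, 60.52553176879883), 26.124622344970703)
shelf/tall [ 0.3468841  -0.78908745  0.12011009] [ 0.65164413 -0.4480749   0.282365  ]
```

View pics/w1.png

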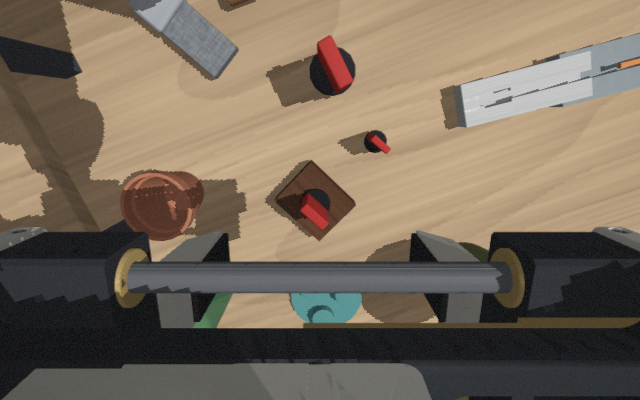

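The wrist view shows the target wing in the block at (315,211), the small bolt at (376,142), the big one at (333,65), and the rail starting at (458,105).

```bash
python3 - <<'E'
from h import *
for n in('wrist','scene','side'):
    c=load(n);P=cloud(c);im=c['img'].astype(int)
    red=(im[...,0]>90)&(im[...,1]<60)&(im[...,2]<60)&(P[...,2]>.066)&(P[...,2]<.085)&(np.hypot(P[...,0]-.588,P[...,1]+.304)<.04)
    t=P[red];r=cv2.minAreaRect((t[:,:2]*1000).astype(np.float32))
    e=np.linalg.svd(t[:,:2]-t[:,:2].mean(0),full_matrices=False)[2][0]
    print(n,len(t),t.mean(0).round(4),np.round(r[0],1),np.round(r[1],1),r[2],np.degrees(np.arctan2(e[1],e[0])))
    m=(P[...,2]>.0185)&(P[...,2]<.0255)&(abs(P[...,0]-.555)<.05)&(P[...,1]>-.14)&(P[...,1]<.1)
    q=(P[m][:,:2]*1000).astype(np.float32);r=cv2.minAreaRect(q);print('rail',len(q),np.round(r[0],1),np.round(r[1],1),r[2],q.mean(0),q.min(0),q.max(0))
E
```

```text
wrist 254 [ 0.5851 -0.3044  0.0735] [ 586.3 -304.4] [29.5 10.3] 27.111797332763672 26.55011251116065
rail 7299 [552.1 -34.3] [180.3  52.2] 84.15697479248047 [552.02484  -29.166737] [ 521.1693  -125.64465] [587.02124   56.949493]
scene 68 [ 0.5899 -0.3049  0.0747] [ 589.1 -304.4] [28.5  9.6] 30.348773956298828 26.54729609813765
rail 1346 [555.3 -10.5] [227.6  55.7] 83.6635971069336 [557.2335    -9.429522] [ 520.74896 -125.01931] [593.6388   99.90262]
side 33 [ 0.582  -0.3075  0.0715] [ 584.7 -306.3] [29.4  6.8] 24.15975570678711 -155.16208588400227
rail 759 [553.2 -12.2] [224.6  54.9] 84.19610595703125 [551.8314   -14.156885] [ 520.3937  -124.39006] [589.1559   99.79064]
```

{"fn": "arm_command", "kwargs": {
  "xyz": [
    [3, -2, 0],
    [3, -2, 0],
    [3, -2, 0],
    [3, -2, 0],
    [3, -2, 0],
    [3, -2, 0],
    [3, -2, 0],
    [3, -2, 0],
    [1, 0, 0],
    [0, 0, 0],
    [0, 0, 0],
    [0, 0, 0],
    [0, 0, -20],
    [0, 0, -20],
    [0, 0, -20],
    [0, 0, -10],
    [0, 0, 0],
    [0, 0, 0]
  ],
  "spin": [-7.8, -7.8, -7.8, -7.8, -7.8, -7.8, -7.8, -7.8, -7.8, -7.8, -7.8, -7.8, -7.8, -7.8, -7.8, -7.8, -7.8, 0],
  "jaw": 0.1
}}

```text
time: 4.0
tool_pos: [0.5851, -0.2996, 0.3346]
tool_rot: [-3.14, 0.001, 0.476]
contact_force: [0.3, -0.2, -0.0]
opening: 0.0502
grip_force: 0.0
```

```bash
python3 - <<'E'
from h import *
o=observe();print(o['tool_pos'],o['tool_rot'],np.degrees(o['tool_rot'][2]),o['qpos'],o['opening'])
c=cam('wrist');P=cloud(c);im=c['img'].astype(int)
cv2.imwrite('pics/w2.png',c['img'][:,:,::-1])
red=(im[...,0]>90)&(im[...,1]<60)&(im[...,2]<60)&(P[...,2]>.066)&(P[...,2]<.085)&(np.hypot(P[...,0]-.588,P[...,1]+.304)<.04)
t=P[red];print(len(t))
if len(t):
    r=cv2.minAreaRect((t[:,:2]*1000).astype(np.float32));print(t.mean(0),r)
E
```

```text
[ 0.58508934 -0.29962354  0.33459346] [-3.14037915e+00  5.27386372e-04  4.76387840e-01] 27.295012649993296 [-5.89794760e-01  6.41523857e-01  1.22121248e+00  1.30511394e-04
  1.28017355e+00  5.04576567e-01] 0.05022434549214036
129
[ 0.58958584 -0.30488666  0.07360269] ((587.26513671875, -304.50775146484375), (29.599605560302734, 9.142647743225098), 27.38178062438965)
```

View pics/w2.png

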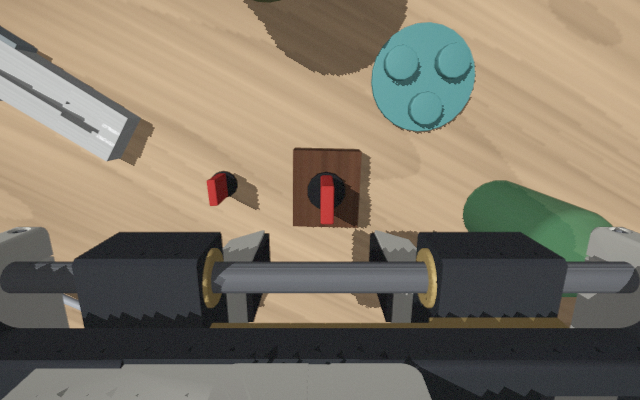

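The wing lies between the fingers at (327,200), square to the closing line. Next: a small shift, descend, grip.

{"fn": "arm_command", "kwargs": {
  "xyz": [
    [2, -5, 0],
    [0, 0, -15],
    [0, 0, -20],
    [0, 0, -20],
    [0, 0, -20],
    [0, 0, -15],
    [0, 0, -10],
    [0, 0, -10],
    [0, 0, -10],
    [0, 0, -4],
    [0, 0, 0],
    [0, 0, 0]
  ],
  "spin": [0, 0, 0, 0, 0, 0, 0, 0, 0, 0, 0, 0]
}}

```text
time: 5.25
tool_pos: [0.5876, -0.3061, 0.2112]
tool_rot: [3.141, -0.0, 0.477]
contact_force: [0.0, 1.1, 0.4]
opening: 0.0508
grip_force: 0.0
```

{"fn": "arm_command", "kwargs": {
  "xyz": [
    [0, 0, 0],
    [0, 0, 0],
    [0, 0, 0],
    [0, 0, 0],
    [0, 0, 0],
    [0, 0, 0],
    [0, 0, 0]
  ],
  "spin": [0, 0, 0, 0, 0, 0, 0],
  "jaw": -1,
  "squeeze": 25
}}

```text
time: 5.95
tool_pos: [0.5874, -0.3059, 0.2108]
tool_rot: [-3.141, 0.0, 0.477]
contact_force: [-0.4, 0.9, 1.2]
opening: 0.0102
grip_force: 25.0
```

{"fn": "arm_command", "kwargs": {
  "xyz": [
    [0, 0, 5],
    [0, 0, 15],
    [0, 0, 25],
    [0, 0, 25],
    [0, 0, 10],
    [-5, 13, 0],
    [-8, 19, 0],
    [-8, 19, 0],
    [-8, 19, 0],
    [-8, 19, 0],
    [-7, 18, 0],
    [-6, 19, 0],
    [0, 0, 0],
    [0, 0, 0]
  ],
  "spin": [0, 0, 0, 0, 0, 8, 8, 8, 8, 8, 8, 8, 0, 0]
}}

```text
time: 7.35
tool_pos: [0.5376, -0.1799, 0.2911]
tool_rot: [3.141, 0.001, 1.452]
contact_force: [-0.5, -0.3, -1.2]
opening: 0.0097
grip_force: 25.0
```

```bash
python3 - <<'E'
from h import *
o=observe();print(o['tool_pos'],np.degrees(o['tool_rot']),o['contact_force'],o['opening'])
c=cam('wrist');P=cloud(c)
cv2.imwrite('pics/w3.png',c['img'][:,:,::-1])
m=(P[...,2]>.018)&(P[...,2]<.026)&(abs(P[...,0]-.555)<.06)&(P[...,1]>-.14)&(P[...,1]<.16)
q=P[m]*1000
print(len(q),q[:,1].min(),q[:,1].max(),np.median(q[:,2]))
a=np.radians(84.5)
for it in range(3):
    e=np.array([np.cos(a),np.sin(a)]);n=np.array([-e[1],e[0]])
    s=q[:,:2]@e;t=q[:,:2]@n
    s0=np.percentile(s,.3)
    L=[];Rr=[];X=[]
    for k in np.arange(s0+5,s0+120,3):
        w=(s>k-2)&(s<k+2)
        if w.sum()>30: X.append(k);L.append(np.percentile(t[w],99));Rr.append(np.percentile(t[w],1))
    X,L,Rr=map(np.array,(X,L,Rr)); pl=np.polyfit(X,(L+Rr)/2,1); a+=np.arctan(pl[0])
    print(np.degrees(a),s0,(L-Rr).round(1))
e=np.array([np.cos(a),np.sin(a)]);n=np.array([-e[1],e[0]])
s=q[:,:2]@e;t=q[:,:2]@n; s0=np.percentile(s,.3); tc=np.median((L+Rr)/2)
print('end',e*s0+n*tc,'window',e*(s0+35)+n*tc)
np.savez('/tmp/rail.npz',a=a,s0=s0,tc=tc)
E
```

```text
[ 0.53755551 -0.17993788  0.29109768] [1.79954222e+02 2.93132063e-02 8.32051928e+01] [-0.54284313 -0.33694889 -1.24442986] 0.009716340886428561
6513 -125.30340323968572 -38.59445474688925 22.587590566386375
84.3876534429778 -70.47597472881853 [43.4 43.3 43.2 43.7 43.6 43.4 43.3 43.2 43.4 43.6 43.5 43.3 43.2 43.2
 43.5 43.5 43.3 43.2 43.1 43.  43.4 43.3 43.1 42.9 42.8 43.3 43. ]
84.38470021946229 -69.40073202638855 [43.3 43.3 43.2 43.6 43.6 43.4 43.3 43.2 43.4 43.6 43.5 43.3 43.2 43.2
 43.5 43.5 43.3 43.2 43.1 43.  43.4 43.3 43.1 42.9 42.8 43.3 43. ]
84.38477307200097 -69.37124588885347 [43.3 43.3 43.2 43.6 43.6 43.4 43.3 43.2 43.4 43.6 43.5 43.3 43.2 43.2
 43.5 43.5 43.3 43.2 43.1 43.  43.4 43.3 43.1 42.9 42.8 43.3 43. ]
end [ 543.3884272  -123.13196876] window [546.81308578 -88.29991867]
```

View pics/w3.png

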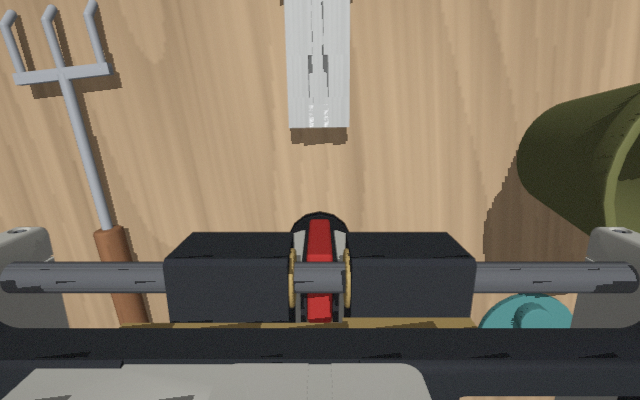

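```bash
python3 - <<'E'
from h import *
r=np.load('/tmp/rail.npz');a=float(r['a']);s0=float(r['s0']);tc=float(r['tc'])
e=np.array([np.cos(a),np.sin(a)]);n=np.array([-e[1],e[0]])
c=load('wrist');P=cloud(c)*1000;im=c['img'].astype(int)
S=P[...,:2]@e-s0-35;T=P[...,:2]@n-tc
# window/slot: low points within rail
m=(abs(T)<12)&(S>-30)&(S<50)&(P[...,2]<16)
for k in range(-24,50,4):
    w=m&(abs(S-k)<2)
    if w.sum(): print(k,w.sum(),T[w].min().round(1),T[w].max().round(1),P[...,2][w].min().round(1))
red=(im[...,0]>90)&(im[...,1]<60)&(im[...,2]<60)&(P[...,2]>100)&(P[...,2]<165)
print('red z',np.percentile(P[...,2][red],[1,50,99]))
top=red&(P[...,2]>148); print('wing top',top.sum(),[ (S[top].min(),S[top].max(),T[top].min(),T[top].max())])
w=red
for z in range(105,160,8):
    k=w&(abs(P[...,2]-z)<4)
    if k.sum():print(z,k.sum(),'S',S[k].max().round(1),'T',T[k].min().round(1),T[k].max().round(1))
v=(im.max(-1)<60)&(P[...,2]>100)&(P[...,2]<118)&(abs(T)<30)
print('collar',v.sum(),S[v].max(),T[v].min(),T[v].max(),np.median(P[...,2][v]))
o=observe();t=o['tool_pos'][:2]*1000;print('tcp S,T',t@e-s0-35,t@n-tc)
g=im[60:130,280:355]; print(im[60:130:6,318].sum(-1))
E
```

```text
-20 18 -3.3 3.5 6.3
-16 54 -3.4 4.3 5.5
-12 105 -6.5 7.1 5.2
-8 101 -6.5 7.1 5.5
-4 108 -6.6 7.0 4.8
0 112 -6.6 6.8 5.1
4 105 -6.7 6.7 5.0
8 106 -6.8 7.0 5.6
12 118 -6.8 7.0 5.3
16 84 -6.8 6.9 5.3
20 72 -4.0 4.1 5.0
24 71 -4.1 4.0 5.5
28 72 -4.2 3.9 5.5
32 72 -4.2 3.8 5.0
36 69 -4.2 3.7 5.4
40 66 -3.7 3.6 5.4
44 69 -3.7 3.5 5.9
48 74 -3.8 4.0 5.6
red z [112.71973315 154.06398122 156.1136431 ]
wing top 972 [(np.float64(-105.97405374492263), np.float64(-75.6264760615133), np.float64(-4.031167831807011), np.float64(6.2348489666208025))]
113 70 S -76.0 T -4.0 5.4
121 110 S -75.9 T -3.9 5.6
129 128 S -76.0 T -4.0 5.6
137 149 S -75.6 T -3.9 5.7
145 174 S -75.7 T -4.1 5.5
153 953 S -75.6 T -4.0 6.2
collar 555 -74.30840517111051 -13.385149175493211 15.55041172936103 109.78880194487262
tcp S,T -92.58547798435406 0.08755829811593685
[575 575 572 572 574 574 570 571 574 576 574 575]
```

{"fn": "arm_command", "kwargs": {
  "xyz": [
    [1.7, 11, 0],
    [2, 20, 0],
    [2, 20, 0],
    [2, 20, 0],
    [2, 15, 0],
    [0, 5, 0],
    [0, 0, -15],
    [0, 0, -20],
    [0, 0, -15],
    [0, 0, -8],
    [0, 0, 0],
    [0, 0, 0]
  ],
  "spin": [0.6, 0.6, 0, 0, 0, 0, 0, 0, 0, 0, 0, 0]
}}

```text
time: 8.6
tool_pos: [0.5474, -0.0893, 0.2332]
tool_rot: [3.141, 0.0, 1.474]
contact_force: [0.4, 0.0, -0.3]
opening: 0.0101
grip_force: 25.0
```

```bash
python3 - <<'E'
from h import *
o=observe();print(o['tool_pos']*1000,np.degrees(o['tool_rot']),o['contact_force'])
r=np.load('/tmp/rail.npz');a=float(r['a']);s0=float(r['s0']);tc=float(r['tc'])
e=np.array([np.cos(a),np.sin(a)]);n=np.array([-e[1],e[0]])
t=o['tool_pos'][:2]*1000;print('tcp S,T',t@e-s0-35,t@n-tc)
for nm in ('scene','side'):
    c=cam(nm);P=cloud(c)*1000;im=c['img'].astype(int)
    red=(im[...,0]>90)&(im[...,1]<60)&(im[...,2]<60)&(np.hypot(P[...,0]-547,P[...,1]+88)<40)
    k,b=np.nonzero(red);print(nm,red.sum(),b.mean() if len(b) else 0,k.mean() if len(b) else 0)
    u=int(b.mean());v=int(k.mean());cv2.imwrite('pics/%s_c.png'%nm,cv2.resize(c['img'][v-25:v+50,u-50:u+50,::-1],(400,300),interpolation=cv2.INTER_CUBIC))
cv2.imwrite('pics/c2.png',np.hstack([cv2.imread('pics/scene_c.png'),cv2.imread('pics/side_c.png')]))
E
```

```text
[547.36785883 -89.26334806 233.17902254] [1.79957583e+02 1.09751805e-02 8.44816534e+01] [ 0.35753706  0.01016249 -0.26189952]
tcp S,T -0.9045232146222233 -0.6463799828602532
scene 0 0 0<stdin>:10: RuntimeWarning: Mean of empty slice.
  ret = ret.dtype.type(ret / rcount)
Traceback (most recent call last):
ValueError: cannot convert float NaN to integer
```

{"fn": "arm_command", "kwargs": {
  "xyz": [
    [0, 0, -3],
    [0, 0, -3],
    [0, 0, -2],
    [0, 0, -2],
    [0, 0, -2],
    [0, 0, 0]
  ],
  "spin": [0, 0, 0, 0, 0, 0]
}}

```text
time: 9.25
tool_pos: [0.547, -0.0889, 0.2204]
tool_rot: [-3.141, -0.0, 1.475]
contact_force: [-0.4, 0.4, -0.9]
opening: 0.0099
grip_force: 25.0
```

{"fn": "arm_command", "kwargs": {
  "xyz": [
    [0, 0, -3],
    [0, 0, -2],
    [0, 0, -2],
    [0, 0, -1.5],
    [0, 0, -1],
    [0, 0, 0],
    [0, 0, 0]
  ],
  "spin": [0, 0, 0, 0, 0, 0, 0]
}}

```text
time: 9.95
tool_pos: [0.5471, -0.089, 0.2113]
tool_rot: [3.141, 0.0, 1.475]
contact_force: [-0.6, -0.7, -1.3]
opening: 0.0101
grip_force: 25.0
```

```bash
python3 - <<'E'
from h import *
r=np.load('/tmp/rail.npz');a=float(r['a']);s0=float(r['s0']);tc=float(r['tc'])
e=np.array([np.cos(a),np.sin(a)]);n=np.array([-e[1],e[0]])
w=cam('wrist')
for nm in('scene','side','wrist'):
    c=load(nm);P=cloud(c)*1000;im=c['img'].astype(int)
    S=P[...,:2]@e-s0-35;T=P[...,:2]@n-tc
    m=(im[...,0]>120)&(im[...,0]-im[...,2]>80)&(im[...,0]-im[...,1]>45)&(abs(T)<12)&(S>60)&(S<200)&(P[...,2]<40)
    if m.sum(): print(nm,m.sum(),np.sort(S[m])[:6].round(1),np.percentile(S[m],[5,95]),np.median(T[m]),np.median(P[...,2][m]))
    g=(abs(abs(T)-15)<4)&(P[...,2]>18)&(P[...,2]<28)
    for k in range(76,200,8):
        q=g&(abs(S-k)<4); 
        if q.sum():print((k,int(im[q].sum(-1).mean()),round(float(np.median(P[...,2][q])),1)),end='')
    print()
E
```

```text
scene 22 [159.3 161.2 161.3 163.1 165.  167.8] [161.24625157 184.79295078] -1.839083477449833 21.83645172922627
(76, 299, 21.0)(156, 394, 24.4)(164, 398, 23.8)(172, 399, 22.7)(180, 398, 23.2)(188, 212, 23.4)(196, 206, 23.0)
side 33 [125.  130.3 132.3 136.5 137.1 139.6] [131.48192856 188.67191986] -0.5542392997170964 19.31601763264834
(76, 661, 20.0)(84, 660, 20.3)(92, 641, 20.2)(100, 544, 20.6)(108, 500, 20.5)(116, 499, 20.8)(124, 501, 20.3)(132, 500, 19.9)(140, 502, 20.9)(148, 497, 20.4)(156, 496, 20.6)(164, 497, 20.3)(172, 496, 20.9)(180, 491, 20.5)(188, 382, 20.3)(196, 269, 21.5)
(76, 548, 22.6)(84, 551, 22.7)(92, 538, 22.5)(100, 434, 22.2)(108, 433, 22.2)(116, 435, 22.1)
```

{"fn": "arm_command", "kwargs": {
  "xyz": [
    [0.2, 2, 0],
    [0.3, 3, 0],
    [0.5, 5, 0],
    [0.5, 5, 0],
    [0.5, 5, 0],
    [0, 0, 0]
  ],
  "spin": [0, 0, 0, 0, 0, 0]
}}

```text
time: 10.6
tool_pos: [0.5491, -0.0681, 0.2112]
tool_rot: [-3.142, -0.0, 1.476]
contact_force: [0.1, 1.0, -2.5]
opening: 0.01
grip_force: 25.0
```

{"fn": "arm_command", "kwargs": {
  "xyz": [
    [0.3, 3, 0],
    [0.5, 5, 0],
    [0.5, 5, 0],
    [0.5, 5, 0],
    [0.5, 5, 0],
    [0.5, 5, 0],
    [0.5, 5, 0],
    [0.5, 5, 0],
    [0.4, 4, 0],
    [0.3, 3, 0],
    [0.3, 3, 0],
    [0.3, 3, 0],
    [0.3, 3, 0],
    [0.3, 3, 0],
    [0.3, 3, 0],
    [0.3, 3, 0],
    [0.3, 3, 0],
    [0.3, 3, 0],
    [0.3, 3, 0],
    [0, 0, 0]
  ],
  "spin": [0, 0, 0, 0, 0, 0, 0, 0, 0, 0, 0, 0, 0, 0, 0, 0, 0, 0, 0, 0]
}}

```text
time: 12.6
tool_pos: [0.5563, 0.0035, 0.2112]
tool_rot: [3.142, -0.0, 1.475]
contact_force: [-0.6, 0.1, -1.3]
opening: 0.0102
grip_force: 25.0
```

{"fn": "arm_command", "kwargs": {
  "xyz": [
    [0.2, 2, 0],
    [0.2, 2, 0],
    [0.2, 2, 0],
    [0.2, 2, 0],
    [0.2, 2, 0],
    [0.2, 2, 0],
    [0.2, 2, 0],
    [0.2, 2, 0],
    [0.2, 2, 0],
    [0.2, 2, 0],
    [0, 0, 0]
  ],
  "spin": [0, 0, 0, 0, 0, 0, 0, 0, 0, 0, 0]
}}

```text
time: 13.7
tool_pos: [0.5583, 0.0233, 0.2113]
tool_rot: [3.141, -0.0, 1.475]
contact_force: [-0.2, 0.2, -1.9]
opening: 0.0104
grip_force: 25.0
```

```bash
python3 - <<'E'
from h import *
for i in range(3):
    cam('side');o=observe();print(o['time'],o['tool_pos']*1000,o['contact_force'].round(2),o['torque'].round(3))
r=np.load('/tmp/rail.npz');a=float(r['a']);s0=float(r['s0']);tc=float(r['tc'])
e=np.array([np.cos(a),np.sin(a)]);n=np.array([-e[1],e[0]])
t=o['tool_pos'][:2]*1000;print('tcp S,T',t@e-s0-35,t@n-tc)
c=load('side');cv2.imwrite('pics/s4.png',cv2.resize(c['img'][100:220,200:360,::-1],(800,600),interpolation=cv2.INTER_CUBIC))
E
```

```text
13.75 [558.29376645  23.18957879 211.2362305 ] [-1.35  0.54 -2.09] [-0.082  0.072 -0.027]
13.8 [558.29317223  23.0922054  211.23506866] [-0.59 -0.14 -1.25] [-0.094  0.104  0.051]
13.85 [558.28731825  23.02126632 211.23535316] [-0.2   0.24 -1.8 ] [-0.07   0.027  0.037]
tcp S,T 111.90972629346061 -0.5266854064074096
```

View pics/s4.png

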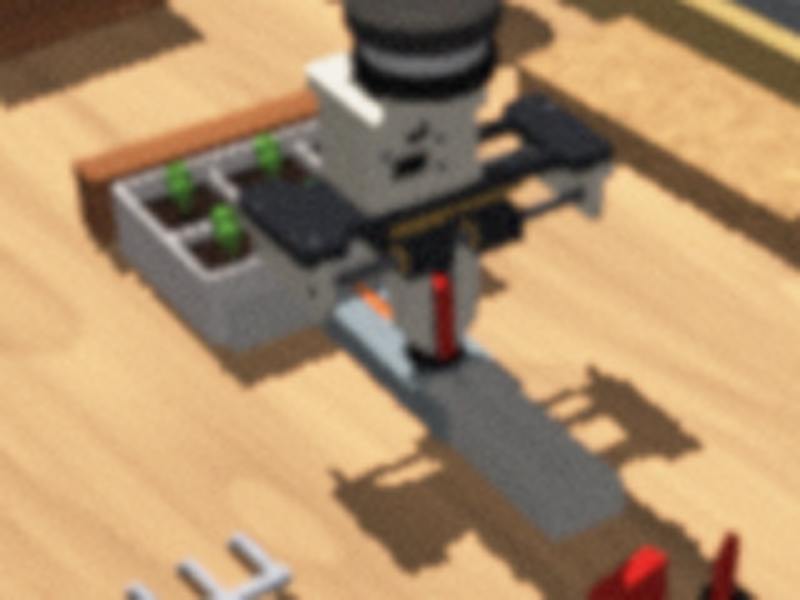

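The bolt rides upright in the slot on the grey frame (435,340 in the crop), with the blade visible ahead at (372,298). I continue slowly.

{"fn": "arm_command", "kwargs": {
  "xyz": [
    [0.1, 1, 0],
    [0.1, 1, 0],
    [0.1, 1, 0],
    [0.1, 1, 0],
    [0.1, 1, 0],
    [0.1, 1, 0],
    [0.1, 1, 0],
    [0, 0, 0]
  ],
  "spin": [0, 0, 0, 0, 0, 0, 0, 0]
}}

```text
time: 14.65
tool_pos: [0.559, 0.0302, 0.2112]
tool_rot: [3.142, 0.0, 1.475]
contact_force: [0.6, -0.9, -2.6]
opening: 0.01
grip_force: 25.0
```

{"fn": "arm_command", "kwargs": {
  "xyz": [
    [0.1, 1, 0],
    [0.1, 1, 0],
    [0.1, 1, 0],
    [0.1, 1, 0],
    [0, 0, 0]
  ],
  "spin": [0, 0, 0, 0, 0]
}}

```text
time: 15.15
tool_pos: [0.5594, 0.034, 0.2112]
tool_rot: [3.142, 0.0, 1.475]
contact_force: [-0.2, -2.4, -2.1]
opening: 0.01
grip_force: 25.0
```

{"fn": "arm_command", "kwargs": {
  "xyz": [
    [0.1, 1, 0],
    [0.1, 1, 0],
    [0.1, 1, 0],
    [0, 0, 0]
  ],
  "spin": [0, 0, 0, 0]
}}

```text
time: 15.55
tool_pos: [0.5597, 0.0371, 0.2113]
tool_rot: [3.141, 0.0, 1.475]
contact_force: [0.1, -2.5, -2.1]
opening: 0.0096
grip_force: 25.0
```

{"fn": "arm_command", "kwargs": {
  "xyz": [
    [0.1, 1, 0],
    [0.1, 1, 0],
    [0.1, 1, 0],
    [0.1, 1, 0],
    [0.1, 1, 0],
    [0, 0, 0]
  ],
  "spin": [0, 0, 0, 0, 0, 0]
}}

```text
time: 16.15
tool_pos: [0.5602, 0.0421, 0.2113]
tool_rot: [3.141, 0.0, 1.475]
contact_force: [-0.3, -4.1, -1.3]
opening: 0.0102
grip_force: 25.0
```

{"fn": "arm_command", "kwargs": {
  "xyz": [
    [0.1, 1, 0],
    [0, 0, 0]
  ],
  "spin": [0, 0]
}}

```text
time: 16.35
tool_pos: [0.5603, 0.0431, 0.2112]
tool_rot: [3.142, 0.0, 1.475]
contact_force: [-0.3, -3.8, -1.4]
opening: 0.01
grip_force: 25.0
```

{"fn": "arm_command", "kwargs": {
  "xyz": [
    [0.1, 1, 0],
    [0, 0, 0]
  ],
  "spin": [0, 0]
}}

```text
time: 16.55
tool_pos: [0.5604, 0.0441, 0.2113]
tool_rot: [3.141, 0.0, 1.475]
contact_force: [0.0, -4.1, -1.1]
opening: 0.01
grip_force: 25.0
```

```bash
cat > f.py <<'E'
from h import *
r=np.load('/tmp/rail.npz');a=float(r['a']);s0=float(r['s0']);tc=float(r['tc'])
e=np.array([np.cos(a),np.sin(a)]);n=np.array([-e[1],e[0]])
L=[]
for i in range(4):
    c=cam('side');o=observe();t=o['tool_pos'][:2]*1000;L.append([t@e-s0-35,t@n-tc,o['contact_force'][:2]@e,o['contact_force'][:2]@n,o['contact_force'][2],o['tool_pos'][2]*1000])
print(np.mean(L,0).round(2),np.std(L,0).round(2),o['time'],np.degrees(o['tool_rot']))
P=cloud(load('side'))*1000;S=P[...,:2]@e-s0-35;T=P[...,:2]@n-tc
m=(P[...,2]>44)&(P[...,2]<54)&(S>280)&(S<420)&(abs(T)<90);print('fence',m.sum(),np.percentile(S[m],[50,95,99]) if m.sum() else 0)
E
python3 f.py
```

```text
[133.05  -0.57  -4.53  -0.8   -1.56 211.24] [0.02 0.01 0.61 0.59 0.42 0.01] 16.75 [ 1.79993912e+02 -3.30067752e-04  8.45030564e+01]
fence 325 [351.63616315 370.74270587 374.46882209]
```

{"fn": "arm_command", "kwargs": {
  "xyz": [
    [0, 0.5, 0],
    [0.1, 0.5, 0],
    [0, 0, 0]
  ],
  "spin": [0, 0, 0]
}}

```text
time: 17.05
tool_pos: [0.5605, 0.0451, 0.2112]
tool_rot: [3.141, 0.0, 1.475]
contact_force: [0.4, -4.2, -1.5]
opening: 0.0098
grip_force: 25.0
```

{"fn": "arm_command", "kwargs": {
  "xyz": [
    [0.1, 0.5, 0],
    [0, 0, 0]
  ],
  "spin": [0, 0]
}}

```text
time: 17.25
tool_pos: [0.5606, 0.0456, 0.2112]
tool_rot: [3.142, 0.0, 1.475]
contact_force: [0.8, -4.7, -1.5]
opening: 0.0097
grip_force: 25.0
```

```bash
python3 f.py
```

```text
[134.56  -0.6   -4.57  -0.41  -2.21 211.24] [0.01 0.01 0.46 0.3  0.35 0.01] 17.45 [ 1.79996563e+02 -8.38627152e-04  8.45017767e+01]
fence 314 [352.84931507 372.37457157 375.96470471]
```

{"fn": "arm_command", "kwargs": {
  "xyz": [
    [0, 0.5, 0],
    [0, 0, 0]
  ],
  "spin": [0, 0]
}}

```text
time: 17.65
tool_pos: [0.5606, 0.046, 0.2113]
tool_rot: [3.141, 0.0, 1.475]
contact_force: [0.6, -3.8, -1.4]
opening: 0.01
grip_force: 25.0
```

{"fn": "arm_command", "kwargs": {
  "xyz": [
    [0.1, 0.5, 0],
    [0, 0, 0]
  ],
  "spin": [0, 0]
}}

```text
time: 17.85
tool_pos: [0.5607, 0.0466, 0.2112]
tool_rot: [3.142, 0.0, 1.475]
contact_force: [0.5, -5.3, -1.5]
opening: 0.0099
grip_force: 25.0
```

```bash
python3 f.py
```

```text
[135.55  -0.61  -4.76  -0.61  -1.62 211.24] [0.   0.01 0.56 0.64 0.64 0.  ] 18.05 [ 1.79996000e+02 -2.99561909e-04  8.45002791e+01]
fence 307 [354.20520547 371.6378247  375.30180286]
```

{"fn": "arm_command", "kwargs": {
  "xyz": [
    [0, 0.5, 0],
    [0, 0, 0]
  ],
  "spin": [0, 0]
}}

```text
time: 18.25
tool_pos: [0.5607, 0.047, 0.2112]
tool_rot: [3.141, 0.0, 1.475]
contact_force: [-0.8, -5.0, -1.9]
opening: 0.01
grip_force: 25.0
```

```bash
python3 f.py
```

```text
[136.02  -0.59  -4.71  -0.23  -1.88 211.25] [0.01 0.   0.57 0.84 0.5  0.01] 18.45 [1.79992283e+02 4.99052188e-04 8.44992150e+01]
fence 308 [352.46520478 371.58464789 374.09342138]
```

{"fn": "arm_command", "kwargs": {
  "xyz": [
    [0.1, 0.5, 0],
    [0, 0, 0]
  ],
  "spin": [0, 0]
}}

```text
time: 18.65
tool_pos: [0.5608, 0.0475, 0.2112]
tool_rot: [3.142, 0.0, 1.475]
contact_force: [-1.3, -5.3, -2.5]
opening: 0.0099
grip_force: 25.0
```

```bash
python3 f.py
```

```text
[136.52  -0.61  -4.93  -0.34  -1.89 211.24] [0.01 0.   0.65 0.35 0.32 0.  ] 18.85 [1.79997653e+02 4.02757076e-03 8.45004603e+01]
fence 309 [352.48131109 372.01981005 374.16815287]
```

{"fn": "arm_command", "kwargs": {
  "xyz": [
    [0, 0.5, 0],
    [0, 0, 0]
  ],
  "spin": [0, 0]
}}

```text
time: 19.05
tool_pos: [0.5608, 0.0478, 0.2112]
tool_rot: [-3.142, 0.001, 1.475]
contact_force: [-0.2, -7.0, -2.1]
opening: 0.0098
grip_force: 25.0
```

```bash
python3 f.py
```

```text
[136.75  -0.61  -6.28   0.27  -1.52 211.24] [0.01 0.01 0.71 0.28 0.81 0.01] 19.25 [-1.79999543e+02  3.31798258e-02  8.45037673e+01]
fence 309 [353.82672871 371.3469753  374.40884869]
```

The force jump to 6.3 N and the position lag show the tray is at its stop. I ease back 0.2 mm and begin the turn in stages.

{"fn": "arm_command", "kwargs": {
  "xyz": [
    [0, -0.2, 0],
    [0.1, 0, 0],
    [0.1, 0, 0],
    [0.1, 0, 0],
    [0.1, 0, 0],
    [0.1, 0.1, 0],
    [0, 0, 0]
  ],
  "spin": [0, 6, 6, 6, 6, 6, 0]
}}

```text
time: 19.95
tool_pos: [0.5619, 0.0477, 0.2115]
tool_rot: [3.14, 0.001, 2.001]
contact_force: [2.0, -6.4, -3.0]
opening: 0.0099
grip_force: 25.0
```

```bash
python3 f.py
```

```text
[136.78  -1.69  -5.96  -2.43  -3.1  211.46] [0.01 0.   0.34 0.38 0.56 0.01] 20.15 [1.79892757e+02 7.72318515e-02 1.14495792e+02]
fence 350 [350.64897461 370.36191194 372.40867923]
```

{"fn": "arm_command", "kwargs": {
  "xyz": [
    [0.4, 0, 0],
    [0.3, 0.1, 0],
    [0.2, 0.1, 0],
    [0, 0, 0]
  ],
  "spin": [5, 5, 5, 0]
}}

```text
time: 20.55
tool_pos: [0.5628, 0.0478, 0.2115]
tool_rot: [3.14, 0.002, 2.263]
contact_force: [2.0, -6.0, -2.6]
opening: 0.0099
grip_force: 25.0
```

```bash
python3 f.py
```

```text
[137.01  -2.61  -6.35  -2.99  -2.22 211.48] [0.01 0.   0.45 0.25 0.16 0.01] 20.75 [1.79917307e+02 1.09508220e-01 1.29500893e+02]
fence 372 [349.965849   371.83691557 375.11550182]
```

{"fn": "arm_command", "kwargs": {
  "xyz": [
    [0.2, 0, 0],
    [0.2, 0.1, 0],
    [0.2, 0.1, 0],
    [0, 0, 0]
  ],
  "spin": [5, 5, 5, 0]
}}

```text
time: 21.15
tool_pos: [0.5635, 0.048, 0.2115]
tool_rot: [3.14, 0.002, 2.524]
contact_force: [2.0, -6.4, -2.4]
opening: 0.0097
grip_force: 25.0
```

```bash
python3 f.py
```

```text
[137.27  -3.29  -6.51  -2.89  -2.63 211.53] [0.01 0.01 0.42 0.17 0.32 0.01] 21.35 [1.79934854e+02 1.43253609e-01 1.44496835e+02]
fence 394 [350.27545022 371.10305991 375.19059548]
```

{"fn": "arm_command", "kwargs": {
  "xyz": [
    [0.1, 0.1, 0],
    [0.1, 0.1, 0],
    [0.1, 0.1, 0],
    [0, 0, 0]
  ],
  "spin": [5, 5, 5, 0]
}}

```text
time: 21.75
tool_pos: [0.5637, 0.0483, 0.2116]
tool_rot: [3.141, 0.002, 2.786]
contact_force: [2.8, -6.8, -1.7]
opening: 0.0098
grip_force: 25.0
```

```bash
python3 f.py
```

```text
[137.57  -3.48  -6.27  -2.56  -2.14 211.6 ] [0.01 0.01 0.45 0.29 0.26 0.01] 21.95 [1.79982764e+02 1.41536017e-01 1.59501950e+02]
fence 334 [351.90506158 371.15560822 375.25649137]
```

{"fn": "arm_command", "kwargs": {
  "xyz": [
    [0, 0.1, 0],
    [0, 0.1, 0],
    [0, 0.1, 0],
    [0, 0, 0]
  ],
  "spin": [5, 5, 5, 0]
}}

```text
time: 22.35
tool_pos: [0.5638, 0.0486, 0.2116]
tool_rot: [-3.141, 0.003, 3.048]
contact_force: [2.4, -6.1, -1.5]
opening: 0.01
grip_force: 25.0
```

```bash
python3 f.py
```

```text
[137.85  -3.49  -6.61  -2.51  -1.62 211.64] [0.   0.01 0.2  0.17 0.28 0.01] 22.55 [-1.79981538e+02  1.51385077e-01  1.74499836e+02]
fence 278 [351.45357014 371.77240438 373.75530392]
```

{"fn": "arm_command", "kwargs": {
  "xyz": [
    [0.3, 0, 0],
    [-0.1, -1, 0],
    [-0.1, -1, -0.1],
    [-0.1, -1, -0.1],
    [-0.1, -1, -0.1],
    [-0.1, -1, -0.1],
    [-0.1, -1, 0],
    [-0.1, -1, 0],
    [-0.1, -1, 0],
    [0, 0, 0]
  ],
  "spin": [0, 0, 0, 0, 0, 0, 0, 0, 0, 0]
}}

```text
time: 23.55
tool_pos: [0.5625, 0.0408, 0.2108]
tool_rot: [3.142, -0.0, 3.046]
contact_force: [1.6, -3.8, -1.3]
opening: 0.01
grip_force: 25.0
```

```bash
python3 f.py
```

```text
[130.15  -3.    -3.91  -1.14  -0.82 210.79] [0.03 0.01 0.38 0.26 0.29 0.01] 23.75 [ 1.79994875e+02 -1.08120427e-02  1.74501755e+02]
fence 313 [350.32113133 372.09388781 375.83516094]
```

Force is now the spring only (3.9 N). I move on to the pocket wall.

{"fn": "arm_command", "kwargs": {
  "xyz": [
    [0, -0.5, 0],
    [0, -0.5, 0],
    [0, -0.3, 0],
    [0, 0, 0]
  ],
  "spin": [0, 0, 0, 0]
}}

```text
time: 24.15
tool_pos: [0.5625, 0.0396, 0.2108]
tool_rot: [3.141, -0.0, 3.046]
contact_force: [-0.2, -3.8, -1.0]
opening: 0.01
grip_force: 25.0
```

```bash
python3 f.py
```

```text
[128.87  -3.1   -3.51  -0.86  -0.86 210.77] [0.02 0.01 0.26 0.19 0.56 0.01] 24.35 [ 1.79994373e+02 -2.07280109e-02  1.74498187e+02]
fence 309 [350.0977424  370.98853561 373.36914837]
```

{"fn": "arm_command", "kwargs": {
  "xyz": [
    [0, -0.4, 0],
    [0, -0.3, 0],
    [0, 0, 0]
  ],
  "spin": [0, 0, 0]
}}

```text
time: 24.65
tool_pos: [0.5625, 0.0389, 0.2108]
tool_rot: [3.141, -0.0, 3.046]
contact_force: [-0.3, -3.0, 0.1]
opening: 0.0099
grip_force: 25.0
```

```bash
python3 f.py
```

```text
[ 1.2819e+02 -3.1500e+00 -2.7900e+00  1.6000e-01 -3.4000e-01  2.1077e+02] [0.   0.01 0.29 0.8  0.31 0.01] 24.85 [ 1.79994168e+02 -2.49668307e-02  1.74503063e+02]
fence 318 [349.99618211 372.08842393 375.23730115]
```

{"fn": "arm_command", "kwargs": {
  "xyz": [
    [0, 0, 0],
    [0, 0, 0],
    [0, 0, 0],
    [0, 0, 0],
    [0, 0, 0]
  ],
  "spin": [0, 0, 0, 0, 0],
  "jaw": -0.4
}}

```text
time: 25.35
tool_pos: [0.5626, 0.039, 0.2109]
tool_rot: [3.141, 0.0, 3.046]
contact_force: [-0.4, 0.9, 0.6]
opening: 0.0271
grip_force: 0.0
```

{"fn": "arm_command", "kwargs": {
  "xyz": [
    [0, 0, 5],
    [0, 0, 10],
    [0, 0, 20],
    [0, 0, 30],
    [0, 0, 30],
    [0, 0, 30],
    [-10, -10, 20],
    [-20, -30, 0],
    [-20, -30, 0],
    [-20, -30, 0],
    [-20, -30, 0],
    [0, 0, 0],
    [0, 0, 0]
  ],
  "spin": [0, 0, 0, 0, 0, 0, 0, 0, 0, 0, 0, 0, 0]
}}

```text
time: 26.65
tool_pos: [0.4724, -0.0916, 0.3568]
tool_rot: [3.142, 0.002, 3.044]
contact_force: [0.5, 0.3, 0.1]
opening: 0.0275
grip_force: 0.0
```

```bash
python3 f.py; python3 - <<'E'
from h import *
r=np.load('/tmp/rail.npz');a=float(r['a']);s0=float(r['s0']);tc=float(r['tc'])
e=np.array([np.cos(a),np.sin(a)]);n=np.array([-e[1],e[0]])
cs=load('side');c=cam('scene');
cv2.imwrite('pics/end.png',np.hstack([cv2.resize(x[::1,:,::-1],(400,300),interpolation=cv2.INTER_CUBIC) for x in(c['img'][100:250,330:530],cs['img'][90:225,200:380])]))
for nm in('scene','side'):
    c=load(nm);P=cloud(c)*1000;im=c['img'].astype(int);S=P[...,:2]@e-s0-35;T=P[...,:2]@n-tc
    red=(im[...,0]>90)&(im[...,1]<60)&(im[...,2]<60)&(P[...,2]>66)&(P[...,2]<85)&(abs(S-130)<30)&(abs(T)<40)
    if red.sum():print(nm,red.sum(),np.percentile(S[red],[2,98]),np.percentile(T[red],[2,98]),P[...,2][red].max())
E
```

```text
[-9.510e+00  7.332e+01 -8.000e-02 -2.000e-02 -2.200e-01  3.563e+02] [0.28 0.09 0.53 0.23 0.16 0.21] 26.85 [1.79990408e+02 2.58060017e-02 1.74576010e+02]
fence 401 [348.5114189  370.92459821 373.62500204]
scene 46 [120.67616331 131.2835946 ] [-15.19754405  11.4179033 ] 77.60066236163698
side 20 [120.54218673 132.38098733] [ 0.67237339 15.25392501] 76.2074206495642
```

View pics/end.png

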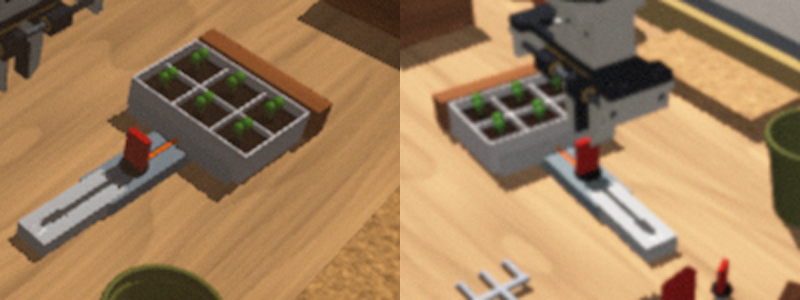

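The bolt stands upright on the frame at (137,148) with its wing across the rail. The blade presses against it, the fence sits just behind the tray, and the gripper is clear.

```bash
python3 -c "
from cell import *
print(hand_in())"
```

```text
the job is handed in; nothing more can be done
None
```

The job is handed in: the middle-sized bolt stands turned a quarter turn in the frame's pocket, holding the tray back, with the gripper clear. The averaged push on the tray peaked near 6.6 N, under the 10 N that shifts the fence, though I did not measure the fence itself, and it took about 27 s of the 61 s allowed.

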